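# Clamp a reglued case volume

## Robot

A 6-joint arm with a two-finger parallel gripper is mounted at the origin on the work surface. World frame = base frame: x ahead of the robot, y to its left, z up, the work surface at z = 0. Lengths are in mm, angles in degrees, forces in N, time in s.
With the tool pointing down it reaches from about 350 to 850 mm from the base axis. Payload 8.1 kg.
Tool frame: the origin (TCP) lies between the finger pads; the fingertips stand 22 mm ahead of it and the grasp point (between the pads) lies 3 mm ahead of it; z points along the fingers, y is the line along which they close (so a half turn about z gives the same grasp; the last joint's range is limited). The gripper opens to 85 mm and grips with 20 to 120 N. Pads are 22 mm wide; open, the fingers measure 114 mm over their backs; the gripper's body (76 mm by 85 mm) begins 54 mm behind the grasp point. The pads swing forward as they close: fully open they stand 13 mm farther back than shut.
Start: joints at [65.695, 7.471, 85.268, -0, 87.261, -4.893], TCP at [199.392, 565.905, 213.692] pointing down, gripper open.
Joint ranges: [-169.43, 169.43], [-51.17, 129.36], [1.28, 143.12], [-76.62, 256.62], [0, 156.53], [-152.29, 152.29]. Speed limits (degrees/s): [136.94, 136.94, 159.86, 180, 180, 180].

## Interface

Orientations are given as [roll, pitch, yaw] about the fixed x, y, z axes, in that order (R = Rz(yaw) Ry(pitch) Rx(roll)).
In Python, from bench import r, vision gives the robot as it stands.
- The arm moves only by the tool step_arm, never from a script. Its argument "targets" is a list that holds one entry, the list of rows, each a list of 6 numbers: the shift along the world's x, y, z in mm, then the turn, a rotation vector about the world's x, y, z in rad. In form: [[[x, y, z, rx, ry, rz], ...]]. A call has 1 to 12 rows; each row is the pose to reach, as a shift and turn from the pose commanded when the call began; what a row does not reach only later rows make up. A row lasts 1/12 s, in which the tool goes at most 41.7 mm and 7.16 degrees, less where a joint would pass 70% of its speed; a pose out of reach is approached as far as the arm can. A call with a gripper value outside its range is refused whole. "fingers" is the gripper's target within -1 to 1 (shut at 1, half-way at 0, fully open at -1), set as the call begins (left out, the last holds). The fingers move at their own pace and stop on an object; "newtons" is the grip in N (left out, the last holds). Time passes only in rows, so rows that repeat a pose let the fingers close. It gives the time, the measured TCP pose, the force, the opening and the grip force at its end, in the units of the state.
- r.sense(): the state, without advancing time (a new reading comes with each control period).
- vision.snapshot(name): name is "side" or "top" or "wrist"; returns a dict with "img" (480x640x3 uint8, blue, green, red), "mtx" (3x3 intrinsics, pixels), "eye" and "attitude" of the camera in the world. Camera axes: x right, y up, looking along -z (the intrinsics and any distortion apply to the point x, -y, -z); pixel columns grow to the right and rows downward; lengths in mm; the calibration is good to about 2 mm. A picture is of the moment at which its call begins. There is no depth.
- r.hand_in(): hands the job in; it is judged then, once.
The state is a dict: "time": time; "joint_pos": joint angles; "qd": joint speeds; "joint_efforts": joint torques, N m; "tool_pos": TCP position; "tcp_rot": TCP orientation; "ft_force": force on the tool from outside, world axes, zero at the start; "wrist_torque": the same for the moment, N m; "finger_gap": finger opening in mm; "grip_force": force on a finger pad.
Only numpy, scipy, OpenCV 4.12 (cv2) and the standard library are available. Lean on these libraries where they do the work, as an engineer would, in place of code of your own. Each camera call takes 0.05 s, during which the arm holds its last target. There are 200 camera calls.

## Task

The case volume lying on the boards has just been reglued and must be pressed while it sets. Push the clamp's sliding jaw gently down by its thumb boss, without ramming it, until the pad meets the volume and the jaw tilts and binds on the bar; then screw the wooden handle clockwise, a little under half a turn, until the pad presses firmly, but without crushing the volume, and let go. Leave the volume where it lies and do not disturb the glue bottle, the twine cone or the clip box.

Things in the scene. Friction and masses are not known exactly. Their poses are not given: they have to be found in the camera images.
- clamp: Fixed clamp: plywood base 240 x 270 x 18 mm with an upright flat steel bar (10 mm in x, 24 mm in y, top 201 mm above the table). Origin: centre of the base's underside, z up. Bar at y = +100 mm; the jaw arm points from it along -y to the screw at y = -15 mm. Place and yaw vary.
- thumb_boss: Dark steel block, 30 mm (x) by 24 mm (y), on the jaw arm 34 mm from the bar's centre: the place to push the jaw down. Origin: centre of its top face; axes as the clamp's. The bar ends up to 60 mm above it. The jaw slides with about 3 to 8 N here (at the handle end it jams). 10 to 20 N binds it; more than 28 N on the boss is ramming.
- jaw (a joint): Slide of the jaw down the bar in m: 0 at the top, grows downwards, at most 0.085; friction holds it. When the pad meets the volume, push on: after a first small knock the jaw goes about 10 mm further with under 8 N while it tilts, then binds and resists steeply (20 to 30 N per mm), and stays bound when let go. 22 to 58 mm of slide in all.
- jaw_tilt (a joint): Tilt of the jaw on the bar in rad: about 0 (square, held by a light spring) while it slides; grows as the handle end rises; about +0.088 when pushed until bound with the pad on the work, and 0.10 to 0.11 when then screwed firm. Less than 0.084 after the push: not yet fully bound.
- handle (a joint): Turn of the screw in rad: 0 at the start, grows clockwise from above (tightening), at most 6; the pad goes down 1.5 mm per rad, too little unless the jaw was pushed until it tilted and bound. Takes about 0.13 N m, plus 0.0015 N m per N on the pad; stays put. From the fully bound jaw (pad at 5 N) about 18 N at 1.25 rad, 34 N at 2.5 rad, 53 N at 3.7 rad.
- handle_grip (a point): Centre of the wooden wing handle on top of the screw: 56 mm long (its x), 16 mm thick (its y), 32 mm high (z, 16 mm either side). Its underside is 20 mm above the arm. It is 115 mm from the bar, lies across the arm (along the clamp's x) at joint value 0, turns and sinks with the screw.
- pad: Black rubber pad, 28 mm across, under the screw; origin: centre of its underside. Firm means 25 to 60 N on the volume (from the fully bound jaw a little under half a turn of the handle, in two or more grasps); more than 75 N crushes it.
- volume: Loose hardbound volume, grey boards and blue cloth spine, 216 x 152 mm, about 0.9 kg, lying flat under the pad on boards of varying height. Its thickness differs each time, 34 to 54 mm, and is not reported. Origin: centre of its underside (its top is 66 to 90 mm above the table). It must stay within 15 mm of where it lay.
- glue_bottle: Loose white bottle with an orange cap, 48 mm across and 130 mm high, standing; bystander. Origin under its centre.
- twine_cone: Loose brown cone of twine, 84 mm across and 105 mm high, standing; bystander. Origin under its centre.
- clip_box: Loose open cardboard box, 90 x 70 x 45 mm; bystander. Origin under its centre.

How it is judged (in metres and radians):
On the way, in this order (a step that is already met when the one before it is completed fails the run):
1. the pad rests on the volume and the jaw is tilted and bound on the bar (value of joint jaw_tilt above 0.07 rad and contact force between pad and volume above 1.5 N), for 0.1 s.
2. the screw presses the pad firmly on the volume (contact force between pad and volume above 25 N), for 0.3 s.
At the end, for the whole second after the job is handed in: The jaw is bound on the bar (tilted more than 0.07 rad), the handle has been turned in by more than 0.3 rad, the pad presses the volume with 25 to 60 N, and the volume lies still within 15 mm of where it was (contact force between pad and volume between 25 and 60 N and value of joint jaw_tilt above 0.07 rad and value of joint handle above 0.3 rad and distance of volume from where it was at the start of the episode below 0.015 m and linear speed of volume below 0.01 m/s); the robot touches nothing.
It fails at once if the jaw is rammed: more than 28 N on the thumb boss (contact force between thumb_boss and anything else above 28 N).
It fails at once if the volume is crushed: more than 75 N under the pad (contact force between pad and volume above 75 N).
It fails at once if a bystander is moved by more than 20 mm (distance of any of glue_bottle, twine_cone, clip_box from where it was at the start of the episode above 0.02 m).
It also fails if it takes over 64 s, if anything falls off the work surface, if the arm or the gripper's body presses on something with over 40 N, if the wrist force passes 120 N, or if a joint passes its speed limit or range.

## Working session

There is one attempt and no reset: what is moved stays moved. The work goes in short steps, Python scripts to look and compute and a tool call to move; the robot and the scene stay as the last step left them, time stands still between calls to the robot, and variables do not carry over. Pictures are saved under pics/ and viewed, at most 10 in all, crops included, and the job is handed in when it is done.

Besides the shell and the picture viewer there is one more tool, called after "Call:" by a JSON object that holds its "fn" and its "kwargs", one argument or row to a line. step_arm: Moves the arm, as the interface text tells. Its arguments: {"type":"object","properties":{"targets":{"type":"array"},"fingers":{"type":"number"},"newtons":{"type":"number"}},"required":["targets"]}

```bash
mkdir -p pics
cat > h.py <<'E'
import numpy as np, cv2
from bench import r, vision
def snap(n,f):
    s=vision.snapshot(n); cv2.imwrite('pics/'+f,s['img']); np.save('pics/'+f[:-4]+'.npy',s,allow_pickle=True); return s
def load(f): return np.load('pics/'+f+'.npy',allow_pickle=True).item()
E
python3 - <<'E'
from h import *
for n in('top','side'):
    s=snap(n,n+'0.png'); print({k:v for k,v in s.items() if k!='img'})
print(r.sense())
E
```

```text
{'mtx': array([[481.06983619,   0.        , 323.16045423],
       [  0.        , 481.06983619, 237.87371015],
       [  0.        ,   0.        ,   1.        ]]), 'eye': array([ 412.36573597,  -10.61760713, 1210.79831742]), 'attitude': array([  5.95090173,  -0.82264017, -88.83128577])}
{'mtx': array([[614.30732952,   0.        , 331.91726324],
       [  0.        , 614.30732952, 235.6827728 ],
       [  0.        ,   0.        ,   1.        ]]), 'eye': array([ 375.40580729, 1169.88659458, 1226.84695957]), 'attitude': array([  47.4061928 ,    0.59357842, -173.66550673])}
{'time': 0.1, 'joint_pos': array([ 6.56962975e+01,  7.51315741e+00,  8.53239389e+01, -4.42863310e-04,
        8.72625558e+01, -4.89276528e+00]), 'qd': array([ 0.01707032, -0.1128592 , -0.09136847, -0.00441277,  0.01603585,
       -0.06584222]), 'joint_efforts': array([ 6.18639515e-04, -5.70948887e+01, -5.01942551e+01, -2.57815909e-04,
        8.10526282e-03,  8.01148963e-05]), 'tool_pos': array([199.16009858, 565.40826233, 212.71597694]), 'tcp_rot': array([-1.79900673e+02, -8.05873326e-03,  1.60589077e+02]), 'ft_force': array([ 0.00705884, -0.17258519,  0.00464815]), 'wrist_torque': array([-0.03381405,  0.03517731, -0.01563751]), 'grip_force': 0.0, 'finger_gap': 85.4400242593846}
```

View pics/top0.png

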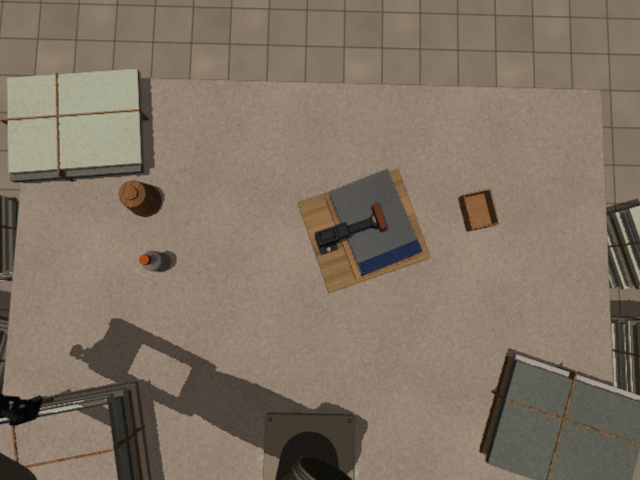

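View pics/side0.png

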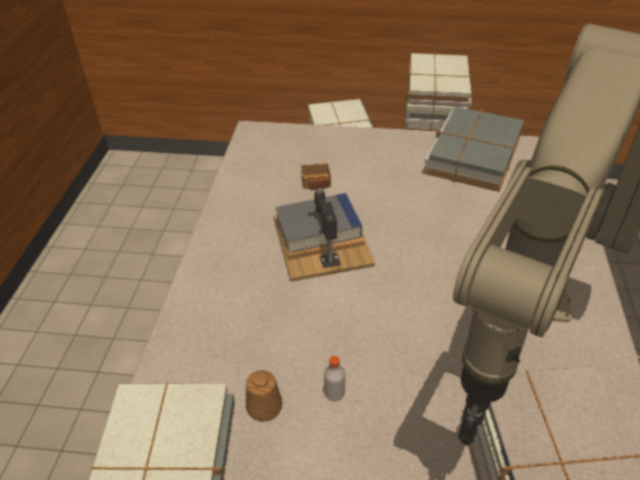

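The top view shows the clamp at about (360,230), its bar near (325,238) and the handle at (378,217). The box is at (478,210), the bottle at (150,260) and the cone at (138,195). In the side view the bar and jaw are at about (327,220). I'll enlarge both.

Run:
```python
from h import *
a=load('top0')['img'][160:300,290:440]; b=load('side0')['img'][180:290,260:390]
a=cv2.resize(a,None,fx=4,fy=4,interpolation=cv2.INTER_CUBIC)[:, :]
cv2.imwrite('pics/ca.png',cv2.convertScaleAbs(a,alpha=1.6,beta=15))
b=cv2.resize(b,None,fx=5,fy=5,interpolation=cv2.INTER_CUBIC)
cv2.imwrite('pics/cb.png',cv2.convertScaleAbs(b,alpha=1.6,beta=15))
```

```text
(no output)
```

View pics/ca.png

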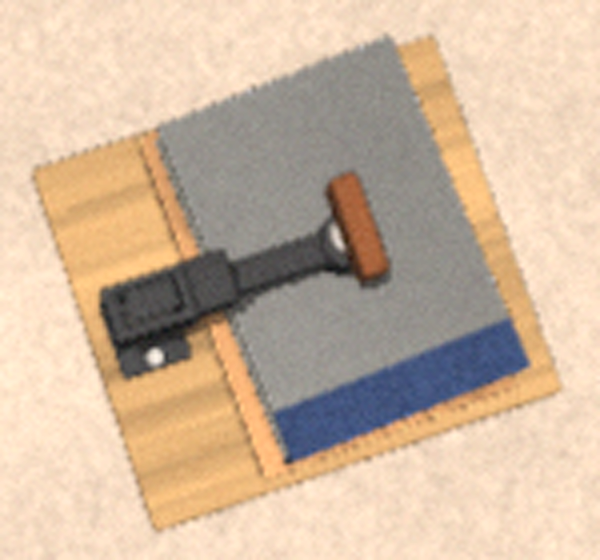

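View pics/cb.png

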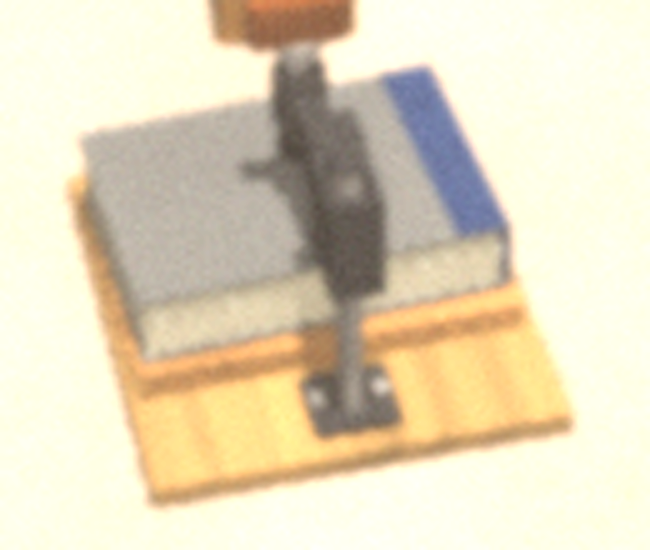

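The first crop shows the base corners at (35,168), (435,37), (560,387) and (157,528), the boss at (212,280) and the handle at (358,228). The second shows the handle's underside, the jaw around the bar and the bar foot at (350,405).

```bash
cat >> h.py <<'E'
from scipy.spatial.transform import Rotation as R
def ray(s,uv):
    d=np.linalg.inv(s['mtx'])@[uv[0],uv[1],1.]; d*=[1,-1,-1]
    return s['eye'],R.from_euler('xyz',s['attitude'],degrees=True).apply(d)
def onz(s,uv,z):
    e,d=ray(s,uv); return e+d*(z-e[2])/d[2]
def proj(s,P):
    c=R.from_euler('xyz',s['attitude'],degrees=True).inv().apply(np.array(P)-s['eye'])*[1,-1,-1]
    q=(s['mtx']@c.T).T; return q[...,:2]/q[...,2:]
def tri(s1,u1,s2,u2):
    e1,d1=ray(s1,u1);e2,d2=ray(s2,u2)
    t=np.linalg.lstsq(np.c_[d1,-d2],e2-e1,rcond=None)[0]
    p,q=e1+t[0]*d1,e2+t[1]*d2; return (p+q)/2,np.linalg.norm(p-q)
E
python3 - <<'E'
from h import *
t=load('top0');s=load('side0')
A=lambda x,y:np.array([290+x/4-.375,160+y/4-.375]); B=lambda x,y:np.array([260+x/5-.4,180+y/5-.4])
c=np.array([onz(t,A(*p),18) for p in[(35,168),(435,37),(560,387),(157,528)]])
print(c.round(1),[np.linalg.norm(c[i]-c[i-1]).round(1) for i in range(4)],c.mean(0))
# y axis: from right edge (screw side) to left edge (bar side)
y=(c[0]+c[3]-c[1]-c[2]);y/=np.linalg.norm(y); x=np.array([y[1],-y[0],0]); print('yaw',np.degrees(np.arctan2(x[1],x[0])))
o=c.mean(0);o[2]=0
print('bar',o+100*y,'boss',o+66*y,'screw',o-15*y)
print('boss top by tri',tri(t,A(212,280),s,B(345,160)))
print('handle top',tri(t,A(352,224),s,B(300,5)))
for z in(120,140,150,160,170,180): print(z,'boss@top',(onz(t,A(208,272),z)-o)@np.c_[x,y],'handle',(onz(t,A(353,222),z)-o)@np.c_[x,y], 'bartop',proj(t,o+100*y+[0,0,201]))
E
```

```text
[[ 627.2   38.9   18. ]
 [ 717.2 -212.4   18. ]
 [ 496.5 -291.3   18. ]
 [ 404.2  -42.    18. ]] [np.float64(237.2), np.float64(266.9), np.float64(234.3), np.float64(265.9)] [ 561.25297373 -126.71052642   18.        ]
yaw 20.013751361464635
bar [527.02840714 -32.74947576   0.        ] boss [538.66475978 -64.69623298   0.        ] screw [ 566.38665871 -140.80468402    0.        ]
boss top by tri (array([536.30398056, -65.50244294, 169.57985171]), np.float64(7.759369126847104))
handle top (array([ 564.88499651, -135.71132418,  216.73037125]), np.float64(1.2755516065170502))
120 boss@top [11.11397393 60.89750616] handle [ 11.6868101  -27.38511974] bartop [327.87700899 233.68302963]
140 boss@top [ 9.0736758 62.715269 ] handle [  9.63600891 -23.94867773] bartop [327.87700899 233.68302963]
150 boss@top [ 8.05352674 63.62415042] handle [  8.61060831 -22.23045672] bartop [327.87700899 233.68302963]
160 boss@top [ 7.03337767 64.53303184] handle [  7.58520771 -20.51223572] bartop [327.87700899 233.68302963]
170 boss@top [ 6.01322861 65.44191326] handle [  6.55980712 -18.79401471] bartop [327.87700899 233.68302963]
180 boss@top [ 4.99307954 66.35079468] handle [  5.53440652 -17.0757937 ] bartop [327.87700899 233.68302963]
```

Call:
{"fn": "step_arm", "kwargs": {
  "targets": [
    [[5,-10,25,0,0,0],[20,-35,60,0,0,-0.06],[35,-65,95,0,0,-0.12],[55,-100,120,0,0,-0.18],[75,-135,130,0,0,-0.24],[90,-170,130,0,0,-0.3],[110,-205,130,0,0,-0.36],[130,-240,130,0,0,-0.42],[150,-275,130,0,0,-0.48],[170,-310,130,0,0,-0.54],[190,-345,130,0,0,-0.6],[205,-375,130,0,0,-0.66]]
  ],
  "fingers": 1,
  "newtons": 60
}}

```text
time: 1.1
tool_pos: [405.0, 188.7, 343.4]
tcp_rot: [-180.0, 0.0, 122.6]
ft_force: [0.8, 0.6, 1.2]
finger_gap: -0.3
grip_force: 0.0
```

Call:
{"fn": "step_arm", "kwargs": {
  "targets": [
    [[15,-30,0,0,0,-0.06],[30,-60,0,0,0,-0.12],[45,-90,0,0,0,-0.18],[60,-120,0,0,0,-0.223],[75,-150,0,0,0,-0.223],[90,-180,0,0,0,-0.223],[105,-205,0,0,0,-0.223],[118,-228,0,0,0,-0.223],[128,-245,0,0,0,-0.223],[134,-255,0,0,0,-0.223],[134,-256,0,0,0,-0.223],[134,-256,0,0,0,-0.223]]
  ]
}}

```text
time: 2.1
tool_pos: [538.2, -65.0, 343.2]
tcp_rot: [-179.9, -0.1, 110.0]
ft_force: [1.0, 0.0, 0.1]
finger_gap: -0.3
grip_force: 0.0
```

Run:
```python
from h import *
s=snap('wrist','w0.png'); print(s['eye'],s['attitude'],s['mtx'][0,0]); S=r.sense(); print(S['time'],S['tool_pos'],S['tcp_rot'],S['finger_gap'],S['ft_force'])
o=np.array([561.25,-126.7,0]);y=np.array([-.3423,.9396,0])
for z in(165,180):print(proj(s,[o+100*y+[0,0,201],o+66*y+[0,0,z],o-15*y+[0,0,z+30]]))
```

```text
[511.63294987   7.84335827 502.92943051] [-1.76230195e+01 -2.86825741e-03  1.99238304e+01] 349.7997963969233
2.15 [538.05875345 -64.43594326 343.50693873] [-1.79973682e+02 -4.39292286e-02  1.10003640e+02] 0.1185569324018233 [ 0.37358152 -0.22032835 -0.09495245]
[[322.4493638  185.7484902 ]
 [322.41019214 215.03281203]
 [322.55464571 303.08432804]]
[[322.4493638  185.7484902 ]
 [322.44047277 218.58168405]
 [322.59161564 310.52522441]]
```

View pics/w0.png

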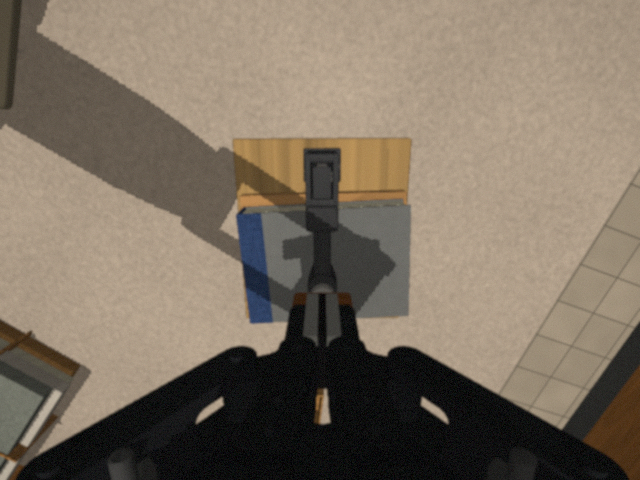

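The wrist view confirms the alignment: the base is centred on column 322, with the boss at (322,217) and the bar at (322,180). I'll descend.

Call:
{"fn": "step_arm", "kwargs": {
  "targets": [
    [[0,0,-10,0,0,0],[0,0,-25,0,0,0],[0,0,-45,0,0,0],[0,0,-65,0,0,0],[0,0,-85,0,0,0],[0,0,-100,0,0,0],[0,0,-110,0,0,0],[0,0,-116,0,0,0],[0,0,-119,0,0,0],[0,0,-121,0,0,0],[0,0,-123,0,0,0],[0,0,-125,0,0,0]]
  ]
}}

```text
time: 3.15
tool_pos: [539.0, -65.2, 219.7]
tcp_rot: [179.9, 0.1, 110.0]
ft_force: [-0.1, -0.1, 0.4]
finger_gap: 0.2
grip_force: 0.0
```

Call:
{"fn": "step_arm", "kwargs": {
  "targets": [
    [[0,0,-1,0,0,0],[0,0,-2,0,0,0],[0,0,-3,0,0,0],[0,0,-4,0,0,0],[0,0,-5,0,0,0],[0,0,-6,0,0,0],[0,0,-7,0,0,0],[0,0,-8,0,0,0],[0,0,-9,0,0,0],[0,0,-10,0,0,0],[0,0,-11,0,0,0],[0,0,-12,0,0,0]]
  ]
}}

```text
time: 4.15
tool_pos: [538.4, -65.1, 206.6]
tcp_rot: [-180.0, 0.0, 110.0]
ft_force: [1.0, -0.3, -0.3]
finger_gap: 0.3
grip_force: 0.0
```

Call:
{"fn": "step_arm", "kwargs": {
  "targets": [
    [[0,0,-1,0,0,0],[0,0,-2,0,0,0],[0,0,-3,0,0,0],[0,0,-4,0,0,0],[0,0,-5,0,0,0],[0,0,-6,0,0,0],[0,0,-7,0,0,0],[0,0,-8,0,0,0]]
  ]
}}

```text
time: 4.82
tool_pos: [538.4, -65.1, 198.6]
tcp_rot: [-180.0, 0.0, 110.0]
ft_force: [0.5, 0.0, -0.2]
finger_gap: -0.2
grip_force: 0.0
```

Call:
{"fn": "step_arm", "kwargs": {
  "targets": [
    [[0,0,-1,0,0,0],[0,0,-2,0,0,0],[0,0,-3,0,0,0],[0,0,-4,0,0,0],[0,0,-5,0,0,0],[0,0,-6,0,0,0],[0,0,-7,0,0,0],[0,0,-8,0,0,0]]
  ]
}}

```text
time: 5.48
tool_pos: [538.4, -65.1, 190.6]
tcp_rot: [180.0, 0.0, 110.0]
ft_force: [-0.3, -0.7, 0.8]
finger_gap: 0.5
grip_force: 0.0
```

Call:
{"fn": "step_arm", "kwargs": {
  "targets": [
    [[0,0,-1,0,0,0],[0,0,-2,0,0,0],[0,0,-3,0,0,0],[0,0,-4,0,0,0],[0,0,-5,0,0,0],[0,0,-6,0,0,0],[0,0,-7,0,0,0],[0,0,-8,0,0,0]]
  ]
}}

```text
time: 6.15
tool_pos: [538.4, -65.1, 182.6]
tcp_rot: [180.0, -0.0, 110.0]
ft_force: [-0.1, 0.2, -0.4]
finger_gap: 0.4
grip_force: 0.0
```

Call:
{"fn": "step_arm", "kwargs": {
  "targets": [
    [[0,0,-1,0,0,0],[0,0,-2,0,0,0],[0,0,-3,0,0,0],[0,0,-4,0,0,0],[0,0,-5,0,0,0],[0,0,-6,0,0,0]]
  ]
}}

```text
time: 6.65
tool_pos: [538.4, -65.1, 176.6]
tcp_rot: [-180.0, -0.0, 110.0]
ft_force: [0.4, 0.2, -0.4]
finger_gap: -0.6
grip_force: 0.0
```

Call:
{"fn": "step_arm", "kwargs": {
  "targets": [
    [[0,0,-1,0,0,0],[0,0,-2,0,0,0],[0,0,-3,0,0,0],[0,0,-4,0,0,0],[0,0,-5,0,0,0],[0,0,-6,0,0,0]]
  ]
}}

```text
time: 7.15
tool_pos: [538.5, -65.3, 170.8]
tcp_rot: [180.0, 0.0, 110.0]
ft_force: [0.4, -1.6, 3.4]
finger_gap: 0.1
grip_force: 1.4
```

Run:
```python
from h import *
s=snap('side','s1.png'); t=snap('top','t1.png');w=snap('wrist','w1.png');S=r.sense(); print(S['ft_force'],S['tool_pos'])
b=cv2.resize(s['img'][170:280,260:390],None,fx=3,fy=3,interpolation=cv2.INTER_CUBIC)
a=cv2.resize(w['img'][100:300,230:410],None,fx=2,fy=2)
c=np.zeros((400,390+360,3),np.uint8);c[:330,:390]=b;c[:,390:]=a
cv2.imwrite('pics/c1.png',cv2.convertScaleAbs(c,alpha=1.8,beta=20))
```

```text
[ 1.40351042 -1.22165605  2.05181535] [538.40776693 -65.03666317 170.56130565]
```

View pics/c1.png

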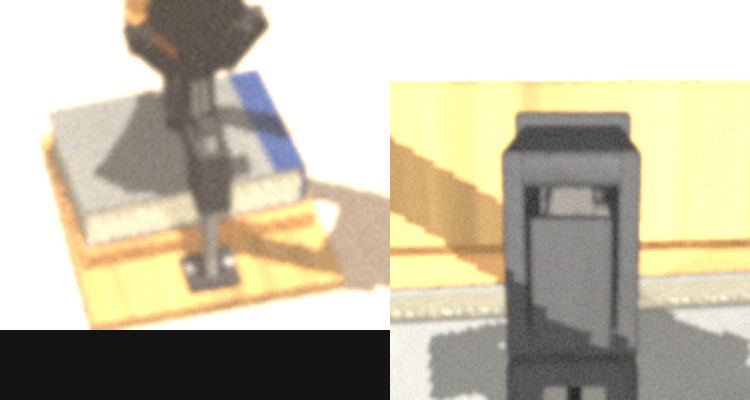

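The fingers stand over the boss with light contact of about 3 N and the tip at about 149 mm. I'll check heights and clearance to the bar, using the earlier pictures, before pressing on.

Run:
```python
from h import *
t=load('top0');s=load('side0');s1=load('s1');w=load('w1')
o=np.array([561.25,-126.7,0]);y=np.array([-.3423,.9396,0])
f=lambda uv:((uv-[260,180]+.4)*5).round()
for z in (140,150,160,170): print(z,'side crop boss',f(proj(s,[o+66*y+[0,0,z],o+78*y+[0,0,z]])).tolist(),'bartop',f(proj(s,o+100*y+[0,0,201])),'bar foot',f(proj(s,o+100*y+[0,0,18])))
g=lambda uv:((uv-[230,100])*2+[390,0]).round()
print('w1 bartop 201 corners',g(proj(w,[o+(100+d)*y+[0,0,201] for d in(12,-12)])).tolist())
for z in(145,165,185): print(z,g(proj(w,[o+(100+d)*y+[0,0,z] for d in(30,-12,-22)])).tolist())
for n in('top0','side0','t1','s1'):
    im=load(n)['img'];h=cv2.cvtColor(im,cv2.COLOR_BGR2HSV)
    m=cv2.inRange(h,(0,120,60),(14,255,255)); k=np.zeros_like(m)
    if n[0]=='t': k[195:240,360:400]=1
    else: k[165:195,295:340]=1
    p=np.argwhere(m*k>0)[:,::-1]; print(n,len(p),p.mean(0) if len(p) else 0,p.min(0) if len(p) else 0,p.max(0) if len(p) else 0)
```

```text
140 side crop boss [[334.0, 202.0], [339.0, 216.0]] bartop [347. 155.] bar foot [352. 406.]
150 side crop boss [[334.0, 188.0], [339.0, 202.0]] bartop [347. 155.] bar foot [352. 406.]
160 side crop boss [[333.0, 173.0], [339.0, 188.0]] bartop [347. 155.] bar foot [352. 406.]
170 side crop boss [[333.0, 159.0], [338.0, 173.0]] bartop [347. 155.] bar foot [352. 406.]
w1 bartop 201 corners [[576.0, 239.0], [576.0, 356.0]]
145 [[575.0, 120.0], [575.0, 275.0], [575.0, 310.0]]
165 [[575.0, 126.0], [575.0, 298.0], [575.0, 336.0]]
185 [[575.0, 134.0], [575.0, 327.0], [575.0, 369.0]]
top0 174 [379.54022989 215.71264368] [373 203] [386 228]
side0 352 [316.89488636 178.40625   ] [302 165] [329 188]
t1 0 0 0 0
s1 35 [309.31428571 177.08571429] [302 166] [317 187]
```

Run:
```python
from h import *
t=load('top0');s=load('side0')
o=np.array([561.25,-126.7,0]);y=np.array([-.3423,.9396,0])
p,e=tri(t,(379.5,215.7),s,(315,176));print(p,e)
for z in(185,200,215):print(z,proj(s,o-15*y+[0,0,z]),proj(t,o-15*y+[0,0,z]))
# volume top height: grey near corner in both crops
A=lambda x,y:np.array([290+x/4-.375,160+y/4-.375]); B=lambda x,y:np.array([260+x/5-.4,180+y/5-.4])
print('vol top corners',tri(t,A(160,130),s,B(148,303)),tri(t,A(288,460),s,B(508,228)),tri(t,A(390,40),s,B(85,137)))
im=s['img'][165:275,285:350]
b=cv2.resize(im,None,fx=7,fy=7,interpolation=cv2.INTER_CUBIC)[:600]
for z in(135,150,165):
  for d in(66-12,66+12):
    u=((proj(s,o+d*y+[0,0,z])-[285,165]+.5)*7).astype(int);print(z,d,u)
cv2.imwrite('pics/c2.png',cv2.convertScaleAbs(b,alpha=2.6,beta=10))
```

```text
[ 570.18982523 -137.93626192  228.76348207] 13.022780711807961
185 [319.33560892 188.64577161] [378.11594932 217.48709434]
200 [319.20194701 184.29742948] [379.01873774 216.45841467]
215 [319.06664993 179.89589167] [379.94824937 215.39928533]
vol top corners (array([639.70839284, -37.62277294,  81.36504302]), np.float64(1.3999104684703927)) (array([ 446.64399406, -116.14470894,   83.51960829]), np.float64(1.8813622083077493)) (array([ 698.61680777, -174.73762104,   80.52986922]), np.float64(0.15138845404567458))
135 54 [286 377]
135 78 [300 417]
150 54 [285 348]
150 78 [300 388]
165 54 [285 318]
165 78 [299 358]
```

View pics/c2.png

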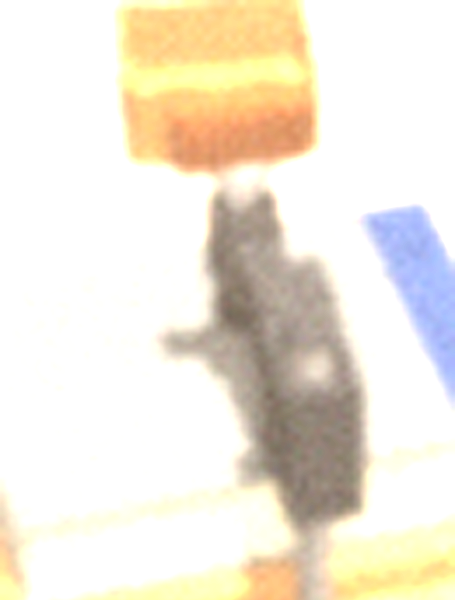

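The handle sits at about (218,85) and the jaw block spans (315,260) to (320,515). The bright spot at (315,368) is ambiguous. I'll look at the present wrist and side views together.

Run:
```python
from h import *
s=load('s1');w=load('w1')
b=cv2.resize(s['img'][165:275,285:350],None,fx=5,fy=5,interpolation=cv2.INTER_CUBIC)
a=cv2.resize(w['img'][130:430,210:430],None,fx=1.9,fy=1.9)[:570]
c=np.zeros((570,b.shape[1]+a.shape[1],3),np.uint8);c[:550,:325]=b;c[:,325:]=a
print(c.shape);cv2.imwrite('pics/c3.png',cv2.convertScaleAbs(c,alpha=2.2,beta=20))
```

```text
(570, 743, 3)
```

View pics/c3.png

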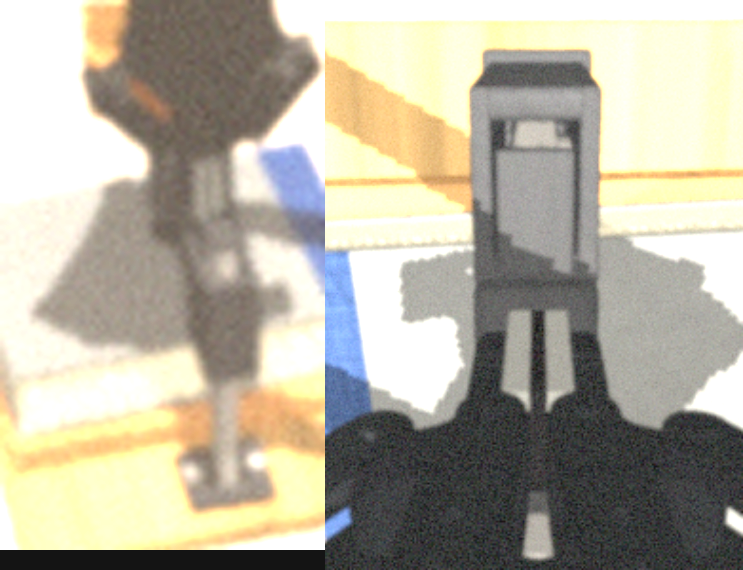

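Call:
{"fn": "step_arm", "kwargs": {
  "targets": [
    [[0,0,-0.5,0,0,0],[0,0,-1,0,0,0],[0,0,-1.5,0,0,0],[0,0,-2,0,0,0],[0,0,-2.5,0,0,0],[0,0,-3,0,0,0],[0,0,-3,0,0,0]]
  ]
}}

```text
time: 7.88
tool_pos: [538.4, -65.1, 167.5]
tcp_rot: [-180.0, -0.0, 110.0]
ft_force: [0.9, -1.7, 2.0]
finger_gap: 0.2
grip_force: 1.1
```

Call:
{"fn": "step_arm", "kwargs": {
  "targets": [
    [[0,0,-0.5,0,0,0],[0,0,-1,0,0,0],[0,0,-1.5,0,0,0],[0,0,-2,0,0,0],[0,0,-2.5,0,0,0],[0,0,-3,0,0,0],[0,0,-3.5,0,0,0],[0,0,-4,0,0,0]]
  ]
}}

```text
time: 8.55
tool_pos: [538.4, -65.1, 163.6]
tcp_rot: [180.0, -0.0, 110.0]
ft_force: [1.5, -1.0, 2.5]
finger_gap: 0.1
grip_force: 1.3
```

Run:
```python
from h import *
S=r.sense();print(S['tool_pos'],S['ft_force'],S['wrist_torque'])
s=snap('side','s2.png');w=snap('wrist','w2.png')
s0=load('side0');s1=load('s1')
# sleeve bottom row along bar column: dark->light transition
for n,q in(('0',s0),('1',s1),('2',s)):
    g=cv2.cvtColor(q['img'],cv2.COLOR_BGR2GRAY)[225:262,327:334].mean(1); print(n,g.round().astype(int).tolist())
b=cv2.resize(s['img'][165:275,285:350],None,fx=5,fy=5,interpolation=cv2.INTER_CUBIC)
a=cv2.resize(w['img'][130:430,210:430],None,fx=1.9,fy=1.9)[:570]
c=np.zeros((570,743,3),np.uint8);c[:550,:325]=b;c[:,325:]=a
cv2.imwrite('pics/c4.png',cv2.convertScaleAbs(c,alpha=2.2,beta=20))
```

```text
[538.40828862 -65.09021449 163.64461338] [ 1.50996976 -0.98146753  2.49126304] [-0.28558552 -0.07132885 -0.05879567]
0 [48, 49, 47, 47, 48, 47, 49, 48, 47, 49, 46, 47, 48, 52, 64, 76, 81, 81, 82, 85, 87, 85, 82, 78, 77, 78, 78, 77, 73, 72, 72, 73, 73, 73, 73, 72, 71]
1 [46, 45, 46, 46, 46, 45, 47, 47, 46, 45, 46, 46, 45, 47, 47, 54, 64, 70, 74, 74, 76, 76, 76, 76, 76, 74, 74, 74, 70, 70, 70, 72, 74, 75, 72, 72, 70]
2 [49, 47, 46, 46, 46, 46, 46, 46, 46, 47, 46, 46, 46, 47, 46, 46, 46, 53, 61, 71, 75, 76, 77, 77, 76, 75, 73, 73, 71, 70, 70, 69, 70, 72, 72, 74, 71]
```

Run:
```python
from h import *
o=np.array([561.25,-126.7,0]);y=np.array([-.3423,.9396,0]);x=np.array([.9396,.3423,0])
for n,z in(('w1',171),('w2',163.6)):
    w=load(n);p=np.array([538.4,-65.1,0])
    for k in(22,10,0,-22): print(n,'tip +%d'%k,(proj(w,[p+11*y+i*x+[0,0,z-k] for i in(-15,15)])).round(0).tolist())
    print(w['eye'])
    g=cv2.cvtColor(w['img'],cv2.COLOR_BGR2GRAY); print(g[260:320,318:323].mean(1).astype(int).tolist()); print(g[260:320,308].tolist())
```

```text
w1 tip +22 [[295.0, 259.0], [349.0, 259.0]]
w1 tip +10 [[293.0, 267.0], [351.0, 267.0]]
w1 tip +0 [[291.0, 275.0], [352.0, 275.0]]
w1 tip +-22 [[287.0, 295.0], [357.0, 295.0]]
[511.63896385   7.87002154 330.20623102]
[66, 63, 59, 52, 42, 39, 39, 39, 38, 38, 39, 40, 38, 36, 36, 34, 31, 28, 26, 29, 26, 31, 31, 33, 34, 36, 34, 36, 35, 36, 34, 36, 37, 29, 23, 22, 26, 20, 22, 22, 20, 17, 20, 17, 19, 21, 24, 22, 18, 21, 19, 20, 24, 21, 19, 16, 19, 19, 19, 18]
[40, 39, 34, 40, 31, 35, 38, 39, 36, 34, 39, 37, 41, 36, 32, 36, 36, 32, 35, 26, 34, 33, 37, 36, 39, 31, 39, 35, 39, 39, 37, 37, 41, 54, 64, 72, 67, 66, 67, 66, 72, 68, 67, 65, 73, 67, 70, 71, 70, 69, 69, 67, 72, 71, 68, 66, 70, 70, 65, 67]
w2 tip +22 [[295.0, 259.0], [349.0, 259.0]]
w2 tip +10 [[293.0, 267.0], [351.0, 267.0]]
w2 tip +0 [[292.0, 275.0], [352.0, 275.0]]
w2 tip +-22 [[287.0, 294.0], [357.0, 294.0]]
[511.59903911   7.88317276 323.20294266]
[66, 67, 66, 65, 66, 65, 65, 64, 64, 56, 46, 38, 39, 38, 35, 36, 37, 36, 36, 37, 37, 34, 31, 32, 35, 33, 35, 39, 38, 36, 38, 35, 33, 29, 23, 18, 22, 20, 25, 24, 20, 25, 21, 20, 16, 22, 21, 21, 20, 19, 22, 21, 23, 20, 17, 21, 18, 19, 20, 23]
[58, 41, 39, 33, 34, 37, 33, 35, 40, 33, 40, 35, 39, 35, 36, 30, 33, 42, 39, 36, 36, 35, 35, 29, 41, 36, 38, 40, 35, 37, 35, 40, 43, 55, 63, 64, 71, 68, 72, 69, 69, 70, 71, 69, 72, 70, 69, 67, 73, 72, 77, 69, 68, 68, 71, 69, 66, 68, 73, 72]
```

View pics/c4.png

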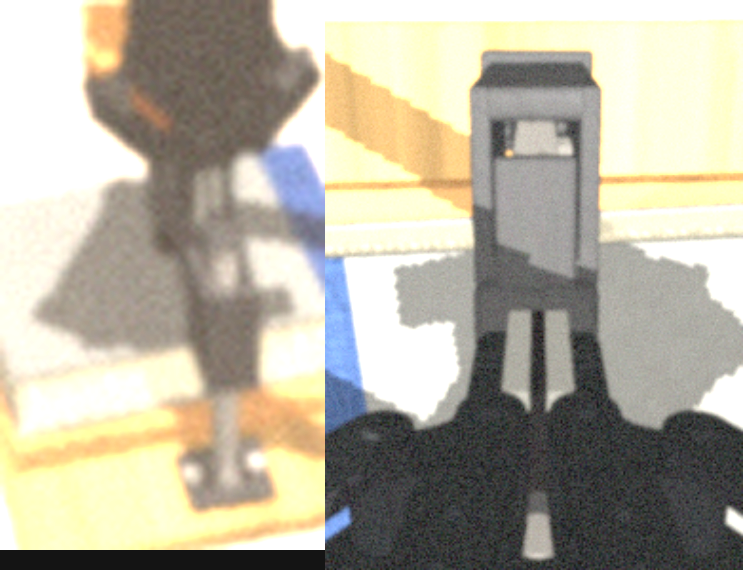

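The wrist view shows the fingertips at row 293, while the calibration puts them at row 259. Contact also came some 40 mm higher than the reported tip. The first side picture shows the gripper in free air, so I'll check the tool length there and in w0.

Run:
```python
from h import *
s=load('side0');p=np.array([199.2,565.4,0]);t=load('top0')
for z in(191.7,204,213.7,233,253): print(z,proj(s,p+[0,0,z]),proj(t,p+[0,0,z]))
g=cv2.cvtColor(s['img'],cv2.COLOR_BGR2GRAY); m=(g[380:470,440:520]<45); q=np.argwhere(m)
print('dark lowest',q[:,0].max()+380,[(int(r_)+380,(q[q[:,0]==r_][:,1]+440).min(),(q[q[:,0]==r_][:,1]+440).max()) for r_ in np.unique(q[:,0])[-30::3]])
w=load('w0');o=np.array([561.25,-126.7,0]);y=np.array([-.3423,.9396,0])
print('base edges d=135,-135 z18',proj(w,[o+135*y+[0,0,18],o+75*y+[0,0,82],o+[0,0,18]]))
S=r.sense();print(S['joint_pos'])
```

```text
191.7 [469.59096612 435.59527242] [ 32.45901119 386.96828678]
204 [470.54558053 432.11017727] [ 28.88837427 388.21340542]
213.7 [471.30848678 429.32496803] [ 26.00849418 389.21764989]
233 [472.85354495 423.68428765] [ 20.10322408 391.27687968]
253 [474.49387694 417.69578273] [ 13.724752   393.50111997]
dark lowest 443 [(414, np.int64(465), np.int64(466)), (417, np.int64(464), np.int64(482)), (420, np.int64(464), np.int64(480)), (423, np.int64(463), np.int64(478)), (426, np.int64(462), np.int64(476)), (429, np.int64(461), np.int64(475)), (432, np.int64(460), np.int64(475)), (435, np.int64(459), np.int64(473)), (438, np.int64(461), np.int64(472)), (441, np.int64(462), np.int64(471))]
base edges d=135,-135 z18 [[322.14505392 139.44577097]
 [322.27094479 192.31760626]
 [322.26295371 236.91218287]]
[-1.23095778e+01  2.01048497e-01  9.81404904e+01  3.53155747e-03
  8.16641409e+01 -3.23065892e+01]
```

Call:
{"fn": "step_arm", "kwargs": {
  "targets": [
    [[0,0,-0.6,0,0,0],[0,0,-1.2,0,0,0],[0,0,-1.8,0,0,0],[0,0,-2.4,0,0,0],[0,0,-3,0,0,0],[0,0,-3.6,0,0,0],[0,0,-4.2,0,0,0],[0,0,-4.8,0,0,0]]
  ]
}}

```text
time: 9.32
tool_pos: [538.4, -65.1, 158.9]
tcp_rot: [180.0, 0.0, 110.0]
ft_force: [0.5, -1.2, 2.6]
finger_gap: -0.0
grip_force: 1.3
```

Call:
{"fn": "step_arm", "kwargs": {
  "targets": [
    [[0,0,-0.6,0,0,0],[0,0,-1.2,0,0,0],[0,0,-1.8,0,0,0],[0,0,-2.4,0,0,0],[0,0,-3,0,0,0],[0,0,-3.6,0,0,0],[0,0,-4.2,0,0,0],[0,0,-4.8,0,0,0]]
  ]
}}

```text
time: 9.98
tool_pos: [538.4, -65.1, 154.0]
tcp_rot: [-180.0, -0.0, 110.0]
ft_force: [0.1, -0.9, 3.0]
finger_gap: 0.0
grip_force: 1.3
```

Call:
{"fn": "step_arm", "kwargs": {
  "targets": [
    [[0,0,-0.5,0,0,0],[0,0,-1,0,0,0],[0,0,-1.5,0,0,0],[0,0,-2,0,0,0],[0,0,-2.5,0,0,0],[0,0,-3,0,0,0]]
  ]
}}

```text
time: 10.48
tool_pos: [538.4, -65.0, 151.1]
tcp_rot: [180.0, -0.0, 110.0]
ft_force: [-0.4, -1.0, 4.3]
finger_gap: 0.1
grip_force: 1.9
```

Run:
```python
from h import *
S=r.sense();print(S['tool_pos'],S['ft_force'],S['wrist_torque'])
w=snap('wrist','w3.png')
for n in('w0','w1','w2','w3'):
    im=cv2.cvtColor(load(n)['img'],cv2.COLOR_BGR2GRAY); g=im[190:300,318:326].mean(1); print(n,g.astype(int).tolist())
s=snap('side','s3.png'); print(cv2.cvtColor(s['img'],cv2.COLOR_BGR2GRAY)[225:262,327:334].mean(1).round().astype(int).tolist())
```

```text
[538.40474528 -65.00812218 151.10228332] [-0.3682675  -1.04331491  4.29656538] [-0.06970896 -0.05159795 -0.03928118]
w0 [59, 60, 59, 61, 58, 58, 59, 56, 48, 49, 56, 62, 61, 59, 57, 47, 40, 46, 51, 58, 58, 59, 59, 59, 58, 58, 58, 53, 51, 47, 44, 40, 37, 31, 31, 30, 32, 34, 31, 31, 27, 30, 29, 31, 33, 32, 32, 33, 32, 31, 33, 32, 32, 33, 31, 33, 34, 33, 32, 32, 32, 33, 32, 32, 33, 33, 34, 30, 32, 31, 32, 32, 32, 32, 36, 32, 32, 32, 34, 32, 33, 31, 32, 28, 25, 29, 30, 32, 31, 32, 30, 32, 34, 45, 56, 63, 68, 73, 80, 85, 86, 79, 63, 43, 22, 18, 20, 19, 21, 16]
w1 [57, 53, 51, 59, 71, 80, 84, 84, 83, 84, 85, 83, 84, 84, 83, 82, 75, 63, 51, 53, 61, 65, 68, 67, 67, 67, 68, 68, 66, 67, 66, 68, 67, 67, 67, 66, 67, 67, 67, 67, 68, 68, 66, 66, 68, 66, 67, 68, 67, 68, 67, 66, 67, 68, 66, 66, 66, 68, 66, 67, 66, 66, 65, 66, 67, 65, 66, 66, 66, 67, 65, 64, 61, 57, 47, 41, 40, 37, 38, 37, 37, 39, 37, 34, 34, 34, 32, 29, 28, 28, 27, 31, 33, 33, 34, 35, 35, 37, 34, 36, 35, 36, 37, 29, 22, 22, 25, 21, 22, 22]
w2 [58, 54, 53, 59, 72, 80, 83, 85, 84, 84, 84, 84, 85, 84, 84, 83, 85, 84, 84, 81, 74, 61, 50,
[... 241 characters left out ...]
39, 35, 37, 36, 36, 36, 37, 36, 34, 32, 31, 35, 34, 33, 37, 37, 36, 37, 36, 33, 29, 24, 20, 22, 19, 24, 24]
w3 [57, 54, 52, 61, 77, 83, 83, 84, 83, 84, 84, 84, 84, 84, 84, 85, 85, 85, 84, 86, 85, 84, 84, 85, 84, 83, 79, 79, 75, 62, 47, 45, 56, 62, 66, 67, 67, 67, 66, 68, 68, 67, 67, 69, 66, 68, 65, 68, 68, 69, 67, 66, 68, 67, 67, 67, 67, 67, 66, 67, 67, 67, 68, 67, 67, 67, 67, 66, 65, 67, 67, 66, 66, 65, 67, 66, 65, 66, 66, 66, 66, 66, 64, 66, 66, 66, 65, 62, 53, 45, 41, 37, 36, 38, 38, 37, 39, 38, 38, 37, 34, 36, 38, 37, 36, 31, 27, 25, 23, 23]
[74, 68, 63, 55, 49, 47, 45, 45, 45, 46, 46, 46, 44, 47, 45, 46, 47, 47, 48, 47, 51, 58, 66, 74, 76, 75, 73, 72, 70, 70, 70, 70, 69, 68, 67, 67, 67]
```

Call:
{"fn": "step_arm", "kwargs": {
  "targets": [
    [[0,0,-0.5,0,0,0],[0,0,-1,0,0,0],[0,0,-1.5,0,0,0],[0,0,-2,0,0,0]]
  ]
}}

```text
time: 10.92
tool_pos: [538.4, -64.4, 149.6]
tcp_rot: [180.0, -0.1, 110.0]
ft_force: [-2.0, 2.5, 8.5]
finger_gap: -0.1
grip_force: 4.2
```

Call:
{"fn": "step_arm", "kwargs": {
  "targets": [
    [[0,0,-0.5,0,0,0],[0,0,-1,0,0,0],[0,0,-1.5,0,0,0],[0,0,-2,0,0,0]]
  ]
}}

```text
time: 11.25
tool_pos: [538.3, -63.7, 147.9]
tcp_rot: [180.0, -0.1, 110.0]
ft_force: [-4.9, 5.7, 12.2]
finger_gap: 0.1
grip_force: 6.1
```

Call:
{"fn": "step_arm", "kwargs": {
  "targets": [
    [[0,0,-0.5,0,0,0],[0,0,-1,0,0,0],[0,0,-1.5,0,0,0],[0,0,-2,0,0,0]]
  ]
}}

```text
time: 11.58
tool_pos: [538.1, -63.0, 146.3]
tcp_rot: [180.0, -0.2, 110.1]
ft_force: [-7.1, 9.6, 15.4]
finger_gap: 0.4
grip_force: 8.1
```

Call:
{"fn": "step_arm", "kwargs": {
  "targets": [
    [[-0.3,0.8,0,0,0,0],[-0.6,1.6,0,0,0,0],[-0.8,2.2,0,0,0,0],[-0.8,2.2,0,0,0,0]]
  ]
}}

```text
time: 11.92
tool_pos: [537.7, -62.4, 145.8]
tcp_rot: [180.0, -0.0, 110.0]
ft_force: [-2.0, 0.8, 7.7]
finger_gap: 0.3
grip_force: 3.9
```

Run:
```python
from h import *
S=r.sense();print(S['tool_pos'],S['ft_force'],S['wrist_torque'],S['tcp_rot'])
w=snap('wrist','w4.png');s=snap('side','s4.png')
print(cv2.cvtColor(s['img'],cv2.COLOR_BGR2GRAY)[225:262,327:334].mean(1).round().astype(int).tolist())
print(cv2.cvtColor(w['img'],cv2.COLOR_BGR2GRAY)[190:300,318:326].mean(1).astype(int).tolist())
for n in('side0','s1','s2','s3','s4'):
    h=cv2.cvtColor(load(n)['img'],cv2.COLOR_BGR2HSV);m=cv2.inRange(h,(0,100,50),(16,255,255))
    q=np.argwhere(m[150:200,290:320]>0); print(n,len(q),q.min(0)+[150,290],q.max(0)+[150,290])
```

```text
[537.6632196  -62.35699501 145.77643097] [-2.04807962  0.83404884  7.65936528] [0.22597436 0.3325342  0.01193974] [ 1.79969040e+02 -1.94397267e-02  1.10018705e+02]
[77, 75, 75, 73, 68, 62, 55, 50, 46, 43, 45, 45, 46, 45, 45, 44, 45, 46, 45, 45, 45, 47, 48, 56, 67, 72, 72, 73, 71, 70, 69, 69, 69, 69, 68, 67, 69]
[55, 50, 48, 57, 67, 76, 81, 83, 84, 84, 83, 83, 83, 83, 83, 83, 83, 84, 83, 83, 83, 84, 83, 83, 86, 84, 84, 84, 85, 85, 85, 84, 85, 84, 84, 84, 82, 79, 79, 78, 72, 63, 49, 43, 50, 58, 64, 66, 67, 66, 66, 65, 67, 65, 67, 66, 66, 67, 68, 65, 67, 66, 67, 67, 68, 65, 68, 65, 66, 64, 65, 66, 65, 66, 67, 66, 65, 65, 65, 65, 67, 65, 66, 65, 65, 65, 66, 65, 66, 62, 56, 48, 41, 37, 37, 37, 38, 38, 38, 33, 38, 36, 38, 38, 39, 37, 37, 38, 36, 37]
side0 434 [164 301] [189 319]
s1 146 [165 301] [188 319]
s2 164 [165 301] [190 319]
s3 194 [165 301] [194 318]
s4 217 [164 301] [197 319]
```

Call:
{"fn": "step_arm", "kwargs": {
  "targets": [
    [[-0.1,0.25,-0.5,0,0,0],[-0.2,0.5,-1,0,0,0],[-0.25,0.75,-1.5,0,0,0],[-0.35,1,-2,0,0,0],[-0.35,1,-2,0,0,0]]
  ]
}}

```text
time: 12.43
tool_pos: [537.5, -61.5, 144.2]
tcp_rot: [179.9, 0.0, 110.0]
ft_force: [-3.1, 1.2, 10.3]
finger_gap: 0.1
grip_force: 5.1
```

Call:
{"fn": "step_arm", "kwargs": {
  "targets": [
    [[-0.1,0.25,-0.5,0,0,0],[-0.2,0.5,-1,0,0,0],[-0.25,0.75,-1.5,0,0,0],[-0.25,0.75,-1.5,0,0,0]]
  ]
}}

```text
time: 12.77
tool_pos: [537.8, -61.3, 143.8]
tcp_rot: [179.9, 0.1, 110.0]
ft_force: [-4.6, -0.9, 15.7]
finger_gap: 0.0
grip_force: 7.8
```

Call:
{"fn": "step_arm", "kwargs": {
  "targets": [
    [[0,0,-0.3,0,0,0],[0,0,-0.5,0,0,0],[0,0,-0.5,0,0,0]]
  ]
}}

```text
time: 13.02
tool_pos: [537.8, -61.3, 143.7]
tcp_rot: [179.9, 0.1, 110.0]
ft_force: [-5.7, 0.3, 19.1]
finger_gap: -0.3
grip_force: 9.1
```

Run:
```python
from h import *
S=r.sense();print(S['tool_pos'],S['ft_force'],S['wrist_torque'],S['tcp_rot'])
w=snap('wrist','w5.png');s=snap('side','s5.png')
print(cv2.cvtColor(s['img'],cv2.COLOR_BGR2GRAY)[225:262,327:334].mean(1).round().astype(int).tolist())
b=cv2.resize(s['img'][160:270,285:350],None,fx=5,fy=5,interpolation=cv2.INTER_CUBIC)
a=cv2.resize(w['img'][130:430,210:430],None,fx=1.9,fy=1.9)[:570]
c=np.zeros((570,743,3),np.uint8);c[:550,:325]=b;c[:,325:]=a
cv2.imwrite('pics/c5.png',cv2.convertScaleAbs(c,alpha=2.2,beta=20))
```

```text
[537.83973885 -61.34708393 143.65946883] [-5.66785262  0.27333234 19.14793438] [-0.02132695  0.9785949   0.00883925] [1.79885667e+02 8.33028349e-02 1.09999134e+02]
[76, 76, 75, 77, 74, 69, 63, 57, 50, 45, 45, 43, 44, 44, 44, 45, 45, 43, 44, 45, 45, 46, 47, 51, 60, 69, 73, 73, 70, 69, 68, 69, 69, 69, 68, 69, 69]
```

Call:
{"fn": "step_arm", "kwargs": {
  "targets": [
    [[0,0,1,0,0,0],[0,0,4,0,0,0],[0,0,14,0,0,0],[0,0,30,0,0,0],[0,0,50,0,0,0],[0,0,70,0,0,0],[0,0,90,0,0,0],[0,0,110,0,0,0],[0,0,130,0,0,0],[0,0,145,0,0,0],[0,0,155,0,0,0],[0,0,160,0,0,0]]
  ]
}}

```text
time: 14.12
tool_pos: [537.4, -61.1, 302.8]
tcp_rot: [179.9, 0.0, 110.0]
ft_force: [0.0, 0.5, 0.0]
finger_gap: 0.2
grip_force: 0.0
```

Call:
{"fn": "step_arm", "kwargs": {
  "targets": [
    [[-20,40,0,0,0,0.12],[-45,75,0,0,0,0.24],[-70,110,0,0,0,0.36],[-90,140,0,0,0,0.48],[-100,160,0,0,0,0.6],[-105,165,0,0,0,0.72],[-105,165,0,0,0,0.84],[-105,165,0,0,0,0.96],[-105,165,0,0,0,1.08],[-105,165,0,0,0,1.2],[-105,165,0,0,0,1.3],[-105,165,0,0,0,1.3]]
  ],
  "fingers": -1
}}

```text
time: 15.12
tool_pos: [431.5, 103.9, 300.1]
tcp_rot: [180.0, -0.1, -175.2]
ft_force: [-0.4, 0.7, 0.2]
finger_gap: 85.4
grip_force: 0.0
```

Run:
```python
from h import *
s=snap('side','s6.png');t=snap('top','t6.png');S=r.sense();print(S['time'],S['tool_pos'],S['tcp_rot'],S['ft_force'])
o=np.array([561.25,-126.7,0]);y=np.array([-.3423,.9396,0])
for n,k in(('t6',(365,395,195,240)),('s6',(290,345,160,205)),('top0',(365,395,195,240)),('side0',(290,345,160,205))):
    im=load(n);h=cv2.cvtColor(im['img'],cv2.COLOR_BGR2HSV);m=cv2.inRange(h,(0,100,40),(16,255,255))
    a,b,c,d=k;z=np.zeros_like(m);z[c:d,a:b]=m[c:d,a:b]
    cs=max(cv2.findContours(z,0,1)[0],key=cv2.contourArea);M=cv2.moments(cs);print(n,cv2.minAreaRect(cs),M['m10']/M['m00'],M['m01']/M['m00'])
for z in(170,180,190,200,210):print(z,proj(t,o-15*y+[0,0,z]),proj(s,o-15*y+[0,0,z]))
b=cv2.resize(s['img'][165:275,285:365],None,fx=5,fy=5,interpolation=cv2.INTER_CUBIC)
a=cv2.resize(t['img'][190:270,310:395],None,fx=4.4,fy=5)[:550]
c=np.zeros((550,400+a.shape[1],3),np.uint8);c[:,:400]=b;c[:a.shape[0],400:]=a
cv2.imwrite('pics/c6.png',cv2.convertScaleAbs(c,alpha=1.8,beta=20))
```

```text
15.2167 [431.64558501 103.84566193 300.37441127] [-1.79998119e+02 -7.83829162e-02 -1.75722271e+02] [-0.53427625  0.2044008   0.37760768]
t6 ((375.23980712890625, 218.77151489257812), (26.234237670898438, 8.004805564880371), 70.34617614746094) 375.32738095238096 218.9236111111111
s6 ((316.4461669921875, 180.06922912597656), (33.489376068115234, 28.155881881713867), 82.87498474121094) 316.44614729672196 178.88569604086845
top0 ((378.8780517578125, 216.09754943847656), (26.569927215576172, 8.692020416259766), 69.77513122558594) 379.1907459867799 215.90651558073654
side0 ((316.0000305175781, 176.00001525878906), (25.55115509033203, 28.279918670654297), 82.87498474121094) 315.70767195767195 175.76111111111112
170 [377.238748   218.48661885] [319.46766514 192.94187664]
180 [377.8207601  217.82344684] [319.37980464 190.08356408]
190 [378.41398103 217.14750297] [319.2912348  187.20217522]
200 [379.01873774 216.45841467] [319.20194701 184.29742948]
210 [379.63537003 215.75579479] [319.11193249 181.3690417 ]
```

View pics/c6.png

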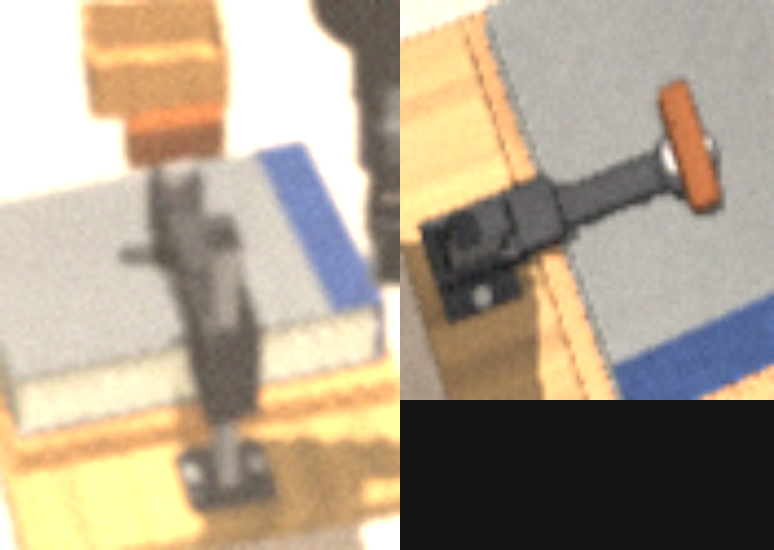

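The upper brown block in the side crop is the clip box behind. The real handle is the lower red one at about (175,133), which is side pixel (320,191.5). The jaw is visibly tilted, with the bar standing clear. I'll triangulate the handle.

Run:
```python
from h import *
s=load('s6');t=load('t6');s0=load('side0');t0=load('top0')
o=np.array([561.25,-126.7,0]);y=np.array([-.3423,.9396,0]);x=np.array([.9396,.3423,0])
h=cv2.cvtColor(s['img'],cv2.COLOR_BGR2HSV)
print(h[180:202,320].tolist())
def loc(p): return (p-o)@np.c_[x,y,[0,0,1]]
# handle front-bottom edge etc: use silhouette centre in side, centroid in top
p,e=tri(t,(375.3,218.9),s,(319.6,191.5));print('now',p,e,loc(p))
c2=lambda u,v:(285+u/7-.43,165+v/7-.43)
p,e=tri(t0,(379.1,216.),s0,c2(243,130));print('start',p,e,loc(p))
# screw-boss pixel: arm end; bar top
for z in(201,):print(proj(t,o+100*y+[0,0,z]),proj(s,o+100*y+[0,0,z]))
```

```text
[[15, 146, 108], [15, 146, 108], [15, 146, 110], [14, 144, 110], [15, 142, 111], [14, 144, 117], [13, 160, 121], [11, 166, 129], [11, 166, 135], [12, 172, 123], [12, 163, 105], [12, 153, 90], [12, 145, 79], [12, 142, 77], [10, 141, 78], [11, 134, 78], [11, 111, 87], [13, 69, 107], [13, 47, 115], [14, 35, 108], [18, 42, 91], [13, 40, 89]]
now [ 564.56229338 -135.41639564  179.34242776] 1.1085454345802133 [ 1.28608633e-01 -9.32372337e+00  1.79342428e+02]
start [ 566.35359621 -140.40371934  204.33030478] 0.7029370870990033 [ 1.04555866e-01 -1.46229757e+01  2.04330305e+02]
[327.87244905 233.68688452] [329.06333682 210.5197521 ]
```

Call:
{"fn": "step_arm", "kwargs": {
  "targets": [
    [[8,-15,0,-0.01,-0.002,0.03],[22,-40,0,-0.02,-0.004,0.06],[37,-66,0,-0.03,-0.006,0.09],[52,-92,0,-0.04,-0.009,0.12],[67,-118,0,-0.05,-0.011,0.15],[82,-144,0,-0.06,-0.013,0.18],[96,-170,0,-0.07,-0.015,0.22],[108,-192,0,-0.08,-0.018,0.25],[119,-211,0,-0.087,-0.019,0.27],[126,-223,0,-0.087,-0.019,0.27],[129.5,-229,0,-0.087,-0.019,0.27],[129.5,-229,0,-0.087,-0.019,0.27]]
  ]
}}

```text
time: 16.22
tool_pos: [561.6, -125.9, 300.5]
tcp_rot: [-175.0, -0.0, -160.2]
ft_force: [-0.1, 0.1, 0.5]
finger_gap: 85.5
grip_force: 0.0
```

Run:
```python
from h import *
w=snap('wrist','w7.png');S=r.sense();print(S['time'],S['tool_pos'],S['tcp_rot'],S['ft_force'],S['joint_pos'])
Rt=R.from_euler('xyz',S['tcp_rot'],degrees=True);print(Rt.as_matrix().round(3))
P=np.array([564.6,-135.4,178]);print('handle in tool',Rt.inv().apply(P-S['tool_pos']))
h=cv2.cvtColor(w['img'],cv2.COLOR_BGR2HSV);m=cv2.inRange(h,(0,120,40),(13,255,255))
for c in sorted(cv2.findContours(m,0,1)[0],key=cv2.contourArea)[-3:]:print(cv2.contourArea(c),cv2.minAreaRect(c))
print('expected',proj(w,[P,P+[0,0,16]]))
```

```text
16.2667 [ 561.32504558 -125.04581156  300.69806322] [-1.74971414e+02 -1.86884447e-02 -1.60172828e+02] [-0.71008115  0.30425042  0.26508104] [ -14.9090244    -0.18408123   84.40587398   -4.14669959   92.91562875
 -125.05155207]
[[-0.941 -0.338  0.029]
 [-0.339  0.937 -0.083]
 [ 0.    -0.088 -0.996]]
handle in tool [ 3.91139748e-01 -5.46042992e-02  1.23177081e+02]
3.0 ((113.00003051757812, 461.00006103515625), (1.4142134189605713, 2.8284268379211426), 45.0)
4.0 ((139.0, 458.5), (5.0, 2.0), 90.0)
1091.0 ((325.0, 229.0), (70.0, 20.0), 90.0)
expected [[322.75601335 229.52846717]
 [321.02110327 234.82892342]]
```

Call:
{"fn": "step_arm", "kwargs": {
  "targets": [
    [[0.3,-0.8,-10,0,0,0],[0.7,-2.1,-25,0,0,0],[1.2,-3.5,-42,0,0,0],[1.7,-5,-60,0,0,0],[2.2,-6.3,-76,0,0,0],[2.6,-7.4,-89,0,0,0],[2.9,-8.3,-100,0,0,0],[3.1,-9,-108,0,0,0],[3.3,-9.5,-113,0,0,0],[3.4,-9.7,-116,0,0,0],[3.4,-9.8,-117.5,0,0,0],[3.4,-9.8,-117.5,0,0,0]]
  ]
}}

```text
time: 17.27
tool_pos: [565.2, -135.0, 184.0]
tcp_rot: [-174.9, 0.0, -160.0]
ft_force: [-0.7, -0.3, 0.2]
finger_gap: 85.2
grip_force: 0.0
```

Call:
{"fn": "step_arm", "kwargs": {
  "targets": [
    [[0,0,0,0,0,0],[0,0,0,0,0,0],[0,0,0,0,0,0],[0,0,0,0,0,0],[0,0,0,0,0,0],[0,0,0,0,0,0],[0,0,0,0,0,0],[0,0,0,0,0,0],[0,0,0,0,0,0],[0,0,0,0,0,0]]
  ],
  "fingers": 1,
  "newtons": 30
}}

```text
time: 18.1
tool_pos: [564.9, -134.9, 183.6]
tcp_rot: [-174.9, 0.0, -160.0]
ft_force: [-0.1, -0.6, 0.6]
finger_gap: -0.1
grip_force: 0.0
```

The fingers shut on nothing, so I'll check where the tips really are relative to the handle.

Run:
```python
from h import *
s=snap('side','s8.png');s6=load('s6');w=snap('wrist','w8.png')
d=cv2.absdiff(s['img'],s6['img']).max(2)
for r_ in range(165,206,2): print(r_,d[r_,300:342:3].tolist(), cv2.cvtColor(s['img'],cv2.COLOR_BGR2HSV)[r_,320].tolist())
p=np.array([564.9,-134.9,0])
for z in(161,175,185,195,205,215,225):print(z,proj(s,p+[0,0,z]).round(1))
h=cv2.cvtColor(w['img'],cv2.COLOR_BGR2HSV);m=cv2.inRange(h,(0,120,40),(13,255,255))
for c in sorted(cv2.findContours(m,0,1)[0],key=cv2.contourArea)[-3:]:print(cv2.contourArea(c),cv2.boundingRect(c))
print('handle expected corners',proj(w,[p+[0,0,k]+a*np.array([.94,.34,0])+b*np.array([-.34,.94,0]) for k in(194,)for a in(-28,28) for b in(-8,8)]).round().tolist())
```

```text
165 [2, 5, 5, 3, 55, 75, 71, 64, 61, 29, 2, 1, 2, 3] [14, 58, 48]
167 [3, 5, 3, 4, 26, 64, 69, 59, 58, 25, 3, 2, 2, 3] [8, 56, 50]
169 [4, 4, 3, 5, 15, 62, 65, 56, 56, 25, 1, 3, 4, 2] [15, 67, 46]
171 [6, 5, 6, 2, 11, 59, 66, 50, 52, 36, 2, 2, 3, 2] [14, 56, 50]
173 [3, 6, 2, 6, 7, 57, 74, 78, 78, 62, 7, 1, 3, 2] [16, 56, 50]
175 [1, 3, 1, 2, 2, 73, 109, 103, 101, 97, 8, 3, 1, 1] [11, 58, 48]
177 [3, 4, 4, 7, 2, 59, 84, 72, 64, 53, 2, 3, 1, 4] [11, 60, 47]
179 [1, 4, 1, 3, 6, 31, 63, 64, 46, 18, 4, 2, 3, 3] [16, 65, 43]
181 [5, 2, 3, 1, 4, 28, 61, 59, 15, 1, 3, 1, 1, 1] [11, 46, 44]
183 [3, 4, 2, 4, 1, 27, 59, 59, 7, 4, 1, 2, 1, 2] [12, 79, 42]
185 [1, 5, 3, 6, 2, 20, 57, 68, 30, 27, 2, 4, 2, 2] [19, 74, 48]
187 [2, 4, 2, 4, 15, 44, 57, 60, 51, 49, 11, 2, 3, 3] [12, 124, 72]
189 [3, 4, 2, 10, 48, 55, 39, 46, 36, 24, 7, 1, 7, 4] [10, 143, 82]
191 [4, 2, 1, 3, 30, 24, 14, 11, 8, 8, 2, 3, 3, 2] [12, 135, 81]
193 [2, 6, 5, 6, 7, 8, 1, 5, 3, 4, 2, 3, 3, 1] [12, 150, 73]
195 [3, 4, 4, 3, 6, 4, 8, 8, 5, 3, 2, 3, 6, 5] [11, 126, 73]
197 [1, 5, 8, 3, 7, 2, 18, 29, 23, 34, 25, 9, 8, 3] [11, 87, 79]
199 [2, 5, 4, 12, 32, 15, 14, 17, 19, 45, 42, 37, 34, 23] [15, 51, 90]
201 [11, 22, 34, 38, 42, 12, 2, 1, 11, 45, 46, 42, 47, 36] [21, 40, 82]
203 [37, 45, 45, 47, 40, 13, 8, 3, 17, 44, 40, 16, 33, 32] [16, 53, 62]
205 [43, 41, 44, 46, 42, 11, 9, 8, 11, 42, 26, 2, 9, 6] [8, 41, 50]
161 [319.8 196.9]
175 [319.7 192.9]
185 [319.6 190. ]
195 [319.5 187.1]
205 [319.4 184.2]
215 [319.3 181.3]
225 [319.2 178.3]
1.0 (16, 423, 4, 2)
1.5 (45, 447, 6, 5)
1862.0 (309, 229, 34, 76)
handle expected corners [[302.0, 248.0], [337.0, 249.0], [304.0, 354.0], [336.0, 356.0]]
```

The side view shows the finger ends at about z = 196, just above the handle top. The usable reach of the fingers is therefore about 35 mm shorter than nominal. I'll open, go about 32 mm lower along the axis and close again.

Call:
{"fn": "step_arm", "kwargs": {
  "targets": [
    [[-0.1,0.4,5,0,0,0],[-0.1,0.4,5,0,0,0],[-0.1,0.4,5,0,0,0],[-0.1,0.4,5,0,0,0],[-0.1,0.4,5,0,0,0],[-0.1,0.4,5,0,0,0],[0,0,0,0,0,0],[0.2,-0.6,-7,0,0,0],[0.4,-1.2,-14,0,0,0],[0.6,-1.7,-20,0,0,0],[0.7,-2,-24,0,0,0],[0.7,-2,-24,0,0,0]]
  ],
  "fingers": -1
}}

```text
time: 19.2
tool_pos: [564.6, -136.7, 157.7]
tcp_rot: [-175.0, -0.1, -160.0]
ft_force: [-0.0, -0.3, 0.3]
finger_gap: 85.1
grip_force: 0.0
```

Call:
{"fn": "step_arm", "kwargs": {
  "targets": [
    [[0.1,-0.2,-2,0,0,0],[0.1,-0.4,-4,0,0,0],[0.2,-0.6,-6,0,0,0],[0.2,-0.7,-8,0,0,0],[0.2,-0.7,-8,0,0,0]]
  ]
}}

```text
time: 19.62
tool_pos: [565.6, -137.6, 151.2]
tcp_rot: [-174.9, -0.0, -160.0]
ft_force: [-0.7, -0.5, 0.8]
finger_gap: 85.2
grip_force: 0.0
```

Call:
{"fn": "step_arm", "kwargs": {
  "targets": [
    [[0,0,0,0,0,0],[0,0,0,0,0,0],[0,0,0,0,0,0],[0,0,0,0,0,0],[0,0,0,0,0,0],[0,0,0,0,0,0],[0,0,0,0,0,0],[0,0,0,0,0,0],[0,0,0,0,0,0],[0,0,0,0,0,0]]
  ],
  "fingers": 1,
  "newtons": 30
}}

```text
time: 20.45
tool_pos: [565.5, -136.7, 151.7]
tcp_rot: [-175.0, -0.0, -160.0]
ft_force: [-1.7, 4.0, 3.7]
finger_gap: 15.8
grip_force: 33.3
```

Call:
{"fn": "step_arm", "kwargs": {
  "targets": [
    [[-0.2,0.7,0,0,0,0],[-0.2,0.7,0,0.001,-0.004,-0.05],[-0.2,0.7,-0.1,0.004,-0.012,-0.149],[-0.2,0.7,-0.2,0.007,-0.021,-0.249],[-0.2,0.7,-0.3,0.01,-0.029,-0.349],[-0.2,0.7,-0.4,0.013,-0.037,-0.448],[-0.2,0.7,-0.5,0.016,-0.046,-0.548],[-0.2,0.7,-0.5,0.017,-0.05,-0.598],[-0.2,0.7,-0.5,0.017,-0.05,-0.598]]
  ]
}}

```text
time: 21.2
tool_pos: [565.4, -136.9, 151.5]
tcp_rot: [-175.7, 2.9, 165.5]
ft_force: [-4.0, 1.6, 4.7]
finger_gap: 15.1
grip_force: 33.3
```

Run:
```python
from h import *
S=r.sense();print(S['tool_pos'],S['tcp_rot'],S['ft_force'],S['wrist_torque'],S['grip_force'],S['finger_gap'],S['joint_pos'])
```

```text
[ 565.37081133 -136.94088059  151.46536002] [-175.72292445    2.8653021   165.53667704] [-3.99936434  1.60033768  4.72468509] [ 0.12875645  0.69796436 -0.12818023] 33.3137583732605 15.069599271440186 [-15.89803658   4.09688748  95.60009453  -4.30853447  77.36611964
 -90.49272755]
```

Call:
{"fn": "step_arm", "kwargs": {
  "targets": [
    [[-0.4,0.2,-0.1,0.003,-0.008,-0.1],[-0.4,0.2,-0.2,0.006,-0.017,-0.2],[-0.4,0.2,-0.3,0.009,-0.025,-0.3],[-0.4,0.2,-0.4,0.012,-0.033,-0.4],[-0.4,0.2,-0.5,0.015,-0.042,-0.5],[-0.4,0.2,-0.5,0.017,-0.05,-0.6],[-0.4,0.2,-0.6,0.019,-0.054,-0.65],[-0.4,0.2,-0.6,0.019,-0.054,-0.65]]
  ]
}}

```text
time: 21.87
tool_pos: [564.9, -137.0, 151.0]
tcp_rot: [-178.3, 4.9, 128.2]
ft_force: [-3.7, 0.6, 5.9]
finger_gap: 15.2
grip_force: 33.5
```

Run:
```python
from h import *
S=r.sense();print(S['tool_pos'],S['tcp_rot'],S['ft_force'],S['wrist_torque'],S['grip_force'],S['finger_gap'],S['joint_pos'])
```

```text
[ 564.94507751 -137.02405625  151.02052044] [-178.26038572    4.85257457  128.1724415 ] [-3.66614073  0.62344525  5.86443334] [-0.0679177   0.96461801 -0.08467068] 33.47630202770233 15.181089116060235 [-15.88344066   4.12076316  95.62316242  -4.36134088  77.38116742
 -53.1357742 ]
```

Call:
{"fn": "step_arm", "kwargs": {
  "targets": [
    [[-0.3,0.1,0.2,0.003,-0.008,-0.1],[-0.3,0.1,0.3,0.006,-0.017,-0.2],[-0.3,0.1,0.3,0.009,-0.025,-0.3],[-0.3,0.1,0.3,0.012,-0.033,-0.4],[-0.3,0.1,0.2,0.015,-0.042,-0.5],[-0.3,0.1,0.2,0.017,-0.05,-0.6],[-0.3,0.1,0.1,0.02,-0.058,-0.7],[-0.3,0.1,0.1,0.02,-0.058,-0.7]]
  ]
}}

```text
time: 22.53
tool_pos: [564.6, -136.9, 150.7]
tcp_rot: [178.3, 4.8, 87.7]
ft_force: [-4.1, -0.1, 3.7]
finger_gap: 15.3
grip_force: 33.2
```

Run:
```python
from h import *
S=r.sense();print(S['tool_pos'],S['tcp_rot'],S['ft_force'],S['wrist_torque'],S['grip_force'],S['finger_gap'],S['joint_pos'])
```

```text
[ 564.56797011 -136.86992764  150.70984574] [178.27700304   4.79940381  87.67869379] [-4.10004151 -0.05831069  3.66303402] [-0.044146    0.940613   -0.15480497] 33.22079300880432 15.340298235201983 [-15.87738293   4.17664126  95.59421587  -4.36255348  77.45767632
 -12.78353313]
```

Call:
{"fn": "step_arm", "kwargs": {
  "targets": [
    [[-0.3,0,0.1,0.003,-0.008,-0.1],[-0.3,0,0.1,0.006,-0.017,-0.2],[-0.3,0,0.1,0.009,-0.025,-0.3],[-0.3,0,0,0.012,-0.033,-0.4],[-0.3,0,0,0.015,-0.042,-0.5],[-0.3,0,-0.1,0.017,-0.05,-0.6],[-0.3,0,-0.1,0.02,-0.058,-0.7],[-0.3,0,-0.2,0.023,-0.066,-0.8],[-0.3,0,-0.2,0.024,-0.07,-0.85],[-0.3,0,-0.2,0.024,-0.07,-0.85],[-0.3,0,-0.2,0.024,-0.07,-0.85]]
  ]
}}

```text
time: 23.45
tool_pos: [564.2, -136.6, 150.1]
tcp_rot: [175.4, 1.9, 39.2]
ft_force: [-3.8, 0.5, 1.6]
finger_gap: 15.2
grip_force: 33.0
```

Run:
```python
from h import *
S=r.sense();print(S['tool_pos'],S['tcp_rot'],S['ft_force'],S['wrist_torque'],S['grip_force'],S['finger_gap'],S['joint_pos'])
```

```text
[ 564.24111216 -136.56381629  150.14388315] [175.41675958   1.89576109  39.23196646] [-3.76917702  0.54815832  1.57899582] [ 0.16885264  0.82029318 -0.07781485] 32.9765260219574 15.203441927568074 [-15.9147971    4.25761515  95.56101422  -4.27149746  77.52956226
  35.6035699 ]
```

Call:
{"fn": "step_arm", "kwargs": {
  "targets": [
    [[0,0,0,0,0,0],[0,0,0,0,0,0],[0,0,0,0,0,0],[0,0,0,0,0,0],[0,0,0,0,0,0],[0,0,0,0,0,0],[-0.1,0.4,5,0,0,0],[-0.5,1.5,18,0,0,0],[-1,3,36,0,0,0],[-1.7,5,60,0,0,0],[-2.5,7.5,90,0,0,0],[-3.5,10,120,0,0,0]]
  ],
  "fingers": -1
}}

```text
time: 24.45
tool_pos: [560.7, -126.4, 272.5]
tcp_rot: [175.4, 1.8, 39.0]
ft_force: [-0.2, -0.0, 0.1]
finger_gap: 85.1
grip_force: 0.0
```

Call:
{"fn": "step_arm", "kwargs": {
  "targets": [
    [[-15,25,10,0,0,0],[-35,60,20,0,0,0],[-60,95,20,0,0,0],[-80,130,20,0,0,0],[-100,165,20,0,0,0],[-115,195,20,0,0,0],[-125,215,20,0,0,0],[-130,225,20,0,0,0],[-130,225,20,0,0,0]]
  ]
}}

```text
time: 25.2
tool_pos: [430.6, 100.1, 291.8]
tcp_rot: [175.3, 1.7, 39.1]
ft_force: [0.2, -0.6, -0.1]
finger_gap: 85.4
grip_force: 0.0
```

Run:
```python
from h import *
s=snap('side','s9.png');t=snap('top','t9.png');S=r.sense();print(S['time'],S['tool_pos'],S['ft_force'])
for n in('top0','t6','t9'):
    im=load(n)['img'];h=cv2.cvtColor(im,cv2.COLOR_BGR2HSV)
    m=cv2.inRange(h,(0,100,40),(16,255,255));z=np.zeros_like(m);z[195:240,362:395]=m[195:240,362:395]
    c=max(cv2.findContours(z,0,1)[0],key=cv2.contourArea);print(n,cv2.contourArea(c),cv2.minAreaRect(c))
    q=np.argwhere(cv2.inRange(h,(105,120,40),(125,255,255))[150:300,300:440]>0)[:,::-1].astype(np.float32);print('  spine',q.mean(0),cv2.minAreaRect(q))
print('diff bystanders',[float(cv2.absdiff(load('t9')['img'],load('top0')['img'])[a:b,c:d].max()) for a,b,c,d in((185,240,455,502),(175,220,115,150))])
```

```text
25.3 [431.53788046  98.06156355 291.19806172] [ 0.62094228  0.34106661 -0.50452164]
top0 176.5 ((378.8780517578125, 216.09754943847656), (26.569927215576172, 8.692020416259766), 69.77513122558594)
  spine [ 89.71547 107.25414] ((89.78011322021484, 107.22428894042969), (11.671905517578125, 62.241817474365234), 67.93209838867188)
t6 168.0 ((375.23980712890625, 218.77151489257812), (26.234237670898438, 8.004805564880371), 70.34617614746094)
  spine [ 89.75862 107.21793] ((89.77586364746094, 107.18964385986328), (11.69880485534668, 62.20793151855469), 68.19859313964844)
t9 169.5 ((374.9016418457031, 219.08193969726562), (25.863452911376953, 7.938286781311035), 50.194427490234375)
  spine [ 89.79533 107.25824] ((89.77586364746094, 107.18965148925781), (11.69880485534668, 62.20793151855469), 68.19859313964844)
diff bystanders [22.0, 22.0]
```

The handle has turned 160°, about 2.79 rad, which should mean about 38 N on the pad. The volume and the bystanders have not moved, so I'll hand the job in.

```bash
python3 -c "
from bench import r
print(r.hand_in())"
```

```text
the job is handed in; nothing more can be done
None
```

The job is handed in and the verdict was not shown: the jaw looked bound, the handle is turned about 2.8 rad (roughly 38 N on the pad, estimated rather than measured), the arm is clear, and the volume, cone and box looked unmoved in the images (I did not compare the bottle).

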